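# Nest the teal resin jug in the pail's sliding sleeve, handles opposed

### The arm

A 6-joint arm with a two-finger parallel gripper is mounted at the origin on the work surface. World frame = base frame: x ahead of the robot, y to its left, z up, the work surface at z = 0. Lengths are in m, angles in rad, forces in N, time in s.
With the tool pointing down it reaches from about 0.35 to 0.85 m from the base axis. Payload 8.1 kg.
Tool frame: the origin (TCP) lies at the very end of the fingers, on their centre line; the grasp point (between the pads) lies pinch_z behind it (pinch_z is the distance from the TCP to the grasp point, in m); z points along the fingers, y is the line along which they close (so a half turn about z gives the same grasp; the last joint's range is limited). The gripper opens to 85 mm and grips with 20 to 120 N. Pads are 22 mm wide; open, the fingers measure 114 mm over their backs; the gripper's body (76 mm by 85 mm) begins 54 mm behind the grasp point. The pads swing forward as they close: fully open they stand 13 mm farther back than shut.
Start: joints at [1.166, 0.13, 1.488, -0, 1.523, -0.085], TCP at [0.189, 0.57, 0.231] pointing down, gripper open.
Joint ranges: [-2.96, 2.96], [-0.89, 2.26], [0.02, 2.5], [-1.34, 4.48], [0, 2.73], [-2.66, 2.66]. Speed limits (rad/s): [2.39, 2.39, 2.79, 3.14, 3.14, 3.14].

### API

Orientations are given as a rotation vector (axis times angle).
In Python, from cell import get_state, capture, finish_job, pinch_z gives the robot as it stands.
- The arm moves only by the shell command python3 -m handwheel 'ROWS' [OPENING] [FORCE]. ROWS is JSON, a list of rows, each an object of numbers: "dx", "dy", "dz": the shift along the tool's x, y, z in cm; "wx", "wy", "wz": the turn, a rotation vector about the tool's x, y, z in degrees. A call has 1 to 20 rows; each row shifts and turns the commanded pose from where the row before left it, along the tool's axes as they then stand; what a row does not reach is not made up. A row lasts 1/12 s, in which the tool goes at most 41.7 mm and 7.16 degrees, less where a joint would pass 70% of its speed; a pose out of reach is approached as far as the arm can. A call with a gripper value outside its range is refused whole. OPENING is the opening, from 0 (shut) to 1 (fully open), set as the call begins (- or left out, the last holds). The fingers move at their own pace and stop on an object; FORCE is the grip in N (left out, the last holds). Time passes only in rows, so rows that do not move let the fingers close. It gives the time, the measured TCP pose, the force, the opening and the grip force at its end, in the units of the state.
- get_state(): the state, without advancing time (a new reading comes with each control period).
- capture(name): name is "scene" or "side" or "wrist"; returns a dict with "frame" (400x640x3 uint8, blue, green, red), "fov_y" (degrees; the focal length in pixels is half the picture's height over the tangent of half this angle, whatever the lens; pixels are square), "cx", "cy" (the principal point, pixels), "camera_from_world" (4x4, takes a point from world to camera coordinates). Camera axes: x right, y down, z forward; pixel columns grow to the right and rows downward; lengths in m; the calibration is good to about 2 mm. A picture is of the moment at which its call begins. There is no depth.
- finish_job(): hands the job in; it is judged then, once.
The state is a dict: "time": time; "qpos": joint angles; "qvel": joint speeds; "joint_torque": joint torques, N m; "tool_pos": TCP position; "ee_rot": TCP orientation; "contact_force": force on the tool from outside, world axes, zero at the start; "moment": the same for the moment, N m; "opening": finger opening in m; "grip_force": force on a finger pad.
Only numpy, scipy, OpenCV 4.12 (cv2) and the standard library are available. Lean on these libraries where they do the work, as an engineer would, in place of code of your own. Each camera call takes 0.05 s, during which the arm holds its last target. There are 200 camera calls.

### The job

Take the teal jug out of the parking rack, where its handle is tucked under the low roof, stand it upright on the open bench clear of the roof and let go of it; then take it again by its handle and nest it inside the yellow sleeve in the steel pail, wherever the sleeve has slid to, with the jug's handle down in the slot, opposite the pail's own handle. Lower it until it is fully home before you let go (do not drop it in), leave both standing free, do not shove the pail about or tip it, and leave the magenta jug, the paper cups and the pigment jars where they are.

Things in the scene. Friction and masses are not known exactly. Their poses are not given: they have to be found in the camera images.
- jug_mid (a point): Centre (half-way up, on the axis) of the loose teal plastic jug: square, straight-sided, open-topped, 60 x 60 mm outside, 90 mm tall, walls 3 mm, about 0.18 kg (varies). Origin 45 mm above its underside. z points up out of the mouth, x towards its handle. It starts upright in one of the rack's two bays, its handle under the rack's roof.
- jug_handle (a point): Place to pinch the teal jug's handle: 72 mm from the jug's axis along its x, 56 mm above its underside; jug's axes. The handle is a stiff loop of flat bar 14 mm wide (along y), from 30 to 90 mm off the axis, 40 to 72 mm above the underside: upper bar 62 to 72 mm high, lower bar 40 to 48, outer upright from 80 to 90 mm off the axis.
- jug_foot (a point): Centre of the teal jug's underside; same axes as the jug.
- pail_floor (a point): Centre of the inner floor, 6 mm above the underside, of the loose steel pail standing on the bench: 83 mm (x) by 100 mm (y) outside, 96 mm tall, walls 5 mm, about 1 kg with its sleeve; slides if pushed. z up, x towards the slotted wall. Fully home, the jug's underside rests on this floor, its axes parallel to the pail's.
- pail_slot (a point): Middle of the top edge of the pail's slotted wall, 39 mm from its axis, 96 mm above its underside; pail's axes. The wall's slot is 40 mm wide, the one in the sleeve behind it 20 mm (it moves with the sleeve); both open at the top, down to 38 mm above the underside. The jug goes home only with its handle in them; any other way round it lands on the rim.
- pail_grip (a point): Upper bar of the pail's own black loop handle, on the wall opposite the slot: 70 mm from the pail's axis, 87 mm above its underside. The loop is 18 mm wide and projects 56 mm from the wall, from 26 to 92 mm high. Pail's axes.
- pail_rim (a point): Centre of the pail's mouth, 97 mm above its underside; pail's axes. In the pail sits a yellow square sleeve without a bottom, cavity 64 x 64 mm, walls 4 mm, top 97 mm high. It is centred along x but slides along the pail's y, up to 8 mm either way (about 6 N moves it); where it stands is not given: find it by sight or touch. The jug enters it with 2 mm to spare each side.
- rack: Fixed wooden parking rack; origin on the bench midway between its two bays. x points into the rack, away from the robot, y along it, z up. The bays are at about x = 0, y = +75 and -75 mm; a jug stands in each, its handle pointing to the rack's +x, under the roof. Open in front (-x) and above the jugs. The bench between the rack and the pail is free.
- rack_roof (a point): Middle of the front edge of the rack's flat roof, 82 mm above the bench; rack's axes. The roof spans x = 32 to 110 mm, y = -155 to 155 mm from the rack's origin, underside 78 mm, top 86 mm high, so a handle has 6 mm above it. Under it a 12 mm high back rail at x = 98 to 110 mm and end boards at y = +-143 to 155 mm. A jug comes out by moving at least 65 mm along the rack's -x.
- other_mid (a point): Centre of the magenta jug, of the same shape as the teal one, in the other bay; to be left alone. Origin 45 mm above its underside.
- cup_a_mid (a point): Pale blue paper cup, 60 mm wide at the rim and 75 mm tall; stands upright; origin half-way up its axis
- cup_b_mid (a point): Cream paper cup, 60 mm wide at the rim and 75 mm tall; stands upright; origin half-way up its axis
- jar_a_mid (a point): Blue pigment jar with a black lid, 60 mm wide and 60 mm tall; stands upright; origin half-way up its axis
- jar_b_mid (a point): Orange pigment jar with a black lid, 60 mm wide and 60 mm tall; stands upright; origin half-way up its axis
Mind the look-alikes: they are no part of the job. Of the things that look like the part that bears jug_mid, the middle-sized one is meant.

How it is judged:
By the outcome, as a careful person would: the job done as asked, in the order asked, and still so for the second after the job is handed in, with the robot touching nothing.
It also fails if it takes over 72 s, if anything falls off the work surface, if the arm or the gripper's body presses on something with over 40 N, if the wrist force passes 120 N, or if a joint passes its speed limit or range.

## Working session

There is one attempt and no reset: what is moved stays moved. The work goes in short steps, Python scripts to look and compute and a shell command to move; the robot and the scene stay as the last step left them, time stands still between calls to the robot, and variables do not carry over. Pictures are saved under pics/ and viewed, at most 10 in all, crops included, and the job is handed in when it is done.

```bash
ls; mkdir -p pics; python3 - <<'E'
from cell import *
import cv2,json,pickle
print(pinch_z,get_state())
d={}
for n in("scene","side","wrist"):
    c=capture(n);d[n]=c;cv2.imwrite(f"pics/{n}0.png",c["frame"]);print(n,c["fov_y"],c["cx"],c["cy"],c["camera_from_world"].tolist() if hasattr(c["camera_from_world"],"tolist") else c["camera_from_world"])
pickle.dump(d,open("c0.pkl","wb"))
E
```

```text
pics
0.0187 {'time': 0.0, 'qpos': array([ 1.16556036e+00,  1.31215012e-01,  1.48931057e+00,  5.03072472e-06,
        1.52301292e+00, -8.53875273e-02]), 'qvel': array([-0.00046741,  0.00122769, -0.00057035, -0.00179693,  0.00013884,
        0.00062757]), 'joint_torque': array([-1.42778888e-03, -5.69384551e+01, -5.00552917e+01, -5.07595832e-04,
        1.48698053e-02,  1.40208246e-05]), 'tool_pos': array([0.18839697, 0.5690516 , 0.2301951 ]), 'ee_rot': array([-5.00202011e-01, -3.10103111e+00,  2.96265270e-03]), 'contact_force': array([-0.00596008, -0.45444976,  0.07822009]), 'moment': array([0.04381534, 0.03100294, 0.01804435]), 'grip_force': 0.0, 'opening': 0.0855171957812728}
scene 56.68007825618661 317.84190408667496 200.08453299055037 [[0.0009753777876320064, 0.9999976643530469, 0.0019287111298215648, -0.02374616803525382], [0.7868734729773148, 0.0004227371419613338, -0.6171142186159123, -0.4111880800966433], [-0.6171135925927985, 0.002119571126362543, -0.786871222790267, 1.74653456323898], [0.0, 0.0, 0.0, 1.0]]
side 53.62748483878523 321.2556803306289 200.50754961431264 [[0.8229111195970567, -0.5679872099140375, -0.014415915426575252, -0.4431785427194773], [-0.3999206177775235, -0.5610171845932324, -0.7247918446475009, 0.3077800595724913], [0.40358492132383117, 0.6022044901569154, -0.6888170753653593, 1.2157359814900255], [0.0, 0.0, 0.0, 1.0]]
wrist 64.00329985365093 322.53148113941256 202.96905912471104 [[0.31450643974870407, 0.9492542171418448, -0.0014596557879558302, -0.5977659532412691], [0.9142470829520436, -0.3024934303370196, 0.2695366318640631, -0.03524083749780015], [0.2554172481847607, -0.08610549251567622, -0.9629890308245254, 0.37837845329586123], [0.0, 0.0, 0.0, 1.0]]
```

View pics/scene0.png

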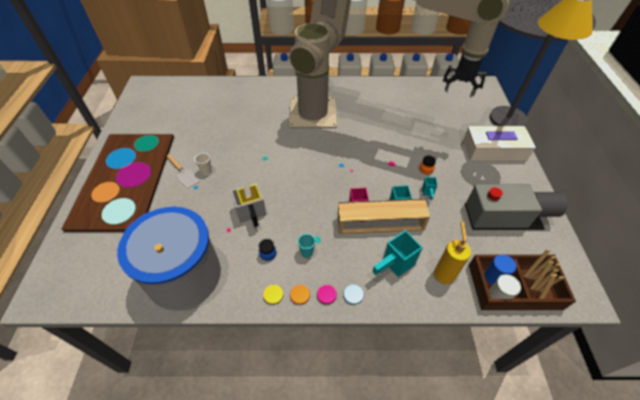

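View pics/side0.png

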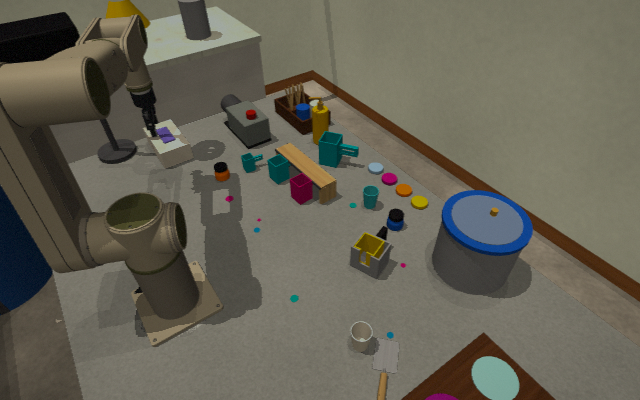

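The scene view shows the teal look-alikes: one in the rack bay at (401,193), a small one at (429,187) and a large one at (403,252). There is also a teal mug at (306,243). The middle-sized one is the rack jug, with the magenta jug at (359,195) and the pail at (249,200). I'll check in one close crop.

```bash
python3 - <<'E'
import cv2,pickle,numpy as np
d=pickle.load(open("c0.pkl","rb"))
def cr(n,x,y,w,h,s):
    return cv2.resize(d[n]["frame"][y:y+h,x:x+w],None,fx=s,fy=s,interpolation=cv2.INTER_CUBIC)
a=np.zeros((600,800,3),np.uint8)
a[:300,:480]=cr("scene",330,170,120,75,4)
a[:300,500:800]=cr("scene",225,170,50,50,6)
a[300:,:450]=cr("side",235,140,112.5.__int__()//1,75,4)[:, :450] if 0 else cv2.resize(cr("side",235,140,112,75,4),(450,300))
a[300:,500:800]=cr("side",345,220,50,60,5)
cv2.imwrite("pics/crop1.png",a)
E
```

```text
Traceback (most recent call last):
ValueError: could not broadcast input array from shape (300,250,3) into shape (300,300,3)
```

```bash
python3 - <<'E'
import cv2,pickle,numpy as np
d=pickle.load(open("c0.pkl","rb"))
def cr(n,x,y,w,h,s):
    return cv2.resize(d[n]["frame"][y:y+h,x:x+w],None,fx=s,fy=s,interpolation=cv2.INTER_CUBIC)
a=np.zeros((600,800,3),np.uint8)
a[:300,:480]=cr("scene",330,170,120,75,4)
a[:300,500:800]=cr("scene",225,180,50,50,6)
a[300:,:480]=cr("side",230,135,120,75,4)
a[300:,500:800]=cr("side",345,225,50,50,6)
cv2.imwrite("pics/crop1.png",a)
E
```

```text
(no output)
```

View pics/crop1.png

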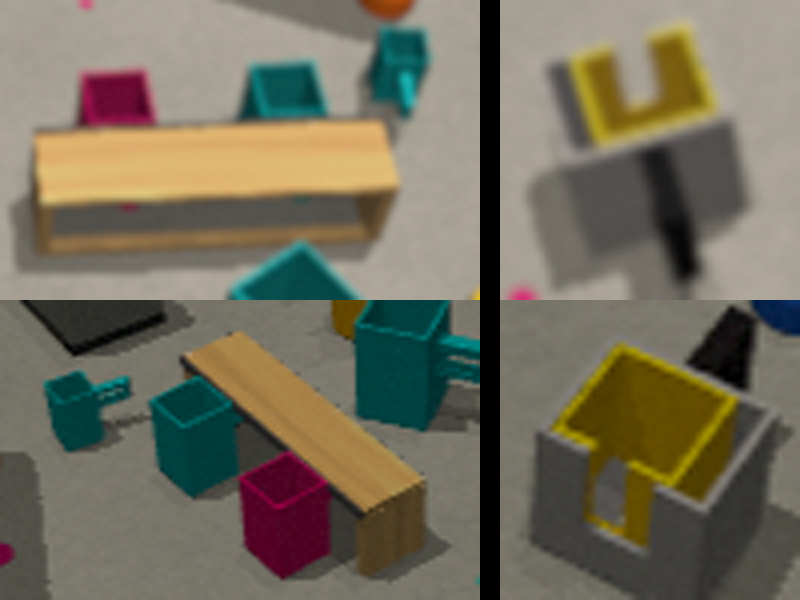

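The crop confirms the middle-sized teal jug stands in the rack at scene (401,190) with its handle under the roof. The pail's slot faces the robot and its black handle faces away. The yellow sleeve has slid towards world +y. Next I'll compute coarse poses.

```bash
cat >h.py <<'E'
import numpy as np,cv2,pickle
from scipy.spatial.transform import Rotation as R
def ray(c,uv,z):
    f=200/np.tan(np.radians(c["fov_y"]/2));T=np.array(c["camera_from_world"])
    d=T[:3,:3].T@np.array([(uv[0]-c["cx"])/f,(uv[1]-c["cy"])/f,1]);o=-T[:3,:3].T@T[:3,3]
    return o+d*(z-o[2])/d[2]
def proj(c,p):
    f=200/np.tan(np.radians(c["fov_y"]/2));T=np.array(c["camera_from_world"])
    q=T[:3,:3]@np.array(p)+T[:3,3];return np.array([c["cx"]+f*q[0]/q[2],c["cy"]+f*q[1]/q[2]])
E
python3 - <<'E'
from h import *
d=pickle.load(open("c0.pkl","rb"));np.set_printoptions(precision=4,suppress=True)
S,D=d["scene"],d["side"]
for n,c,x0,y0,u0,v0,s,z,P in[("roof",S,330,170,0,0,4,.086,[(35,130),(383,120),(398,187),(38,200)]),
 ("teal S",S,330,170,0,0,4,.09,[(250,65),(313,62)]),("mag S",S,330,170,0,0,4,.09,[(80,74),(147,71)]),
 ("teal D",D,230,135,0,300,4,.09,[(152,403),(200,378),(196,428)]),("mag D",D,230,135,0,300,4,.09,[(241,480),(290,453),(328,478),(283,505)]),
 ("pail D",D,345,225,500,300,6,.0965,[(535,432),(620,345),(777,412),(705,508)]),
 ("pail S",S,225,180,500,0,6,.0965,[(548,65),(690,25),(733,120),(565,160)])]:
    for u,v in P: print(n,ray(c,(x0+(u-u0)/s,y0+(v-v0)/s),z)[:2])
E
```

```text
roof [0.6008 0.0968]
roof [0.5894 0.406 ]
roof [0.6624 0.4056]
roof [0.6761 0.0966]
teal S [0.529  0.2948]
teal S [0.5254 0.3527]
mag S [0.5398 0.1395]
mag S [0.5362 0.2005]
teal D [0.52   0.3429]
teal D [0.5795 0.3506]
teal D [0.5356 0.283 ]
mag D [0.5307 0.191 ]
mag D [0.5895 0.1976]
mag D [0.5987 0.1459]
mag D [0.5438 0.1382]
pail D [ 0.5137 -0.201 ]
pail D [ 0.5881 -0.1795]
pail D [ 0.6253 -0.2634]
pail D [ 0.5533 -0.2898]
pail S [ 0.5563 -0.2805]
pail S [ 0.5249 -0.199 ]
pail S [ 0.598  -0.1665]
pail S [ 0.6273 -0.2608]
```

```bash
cat >>h.py <<'E'
def to(s,p,deg,tilt=True):
    "rows to bring TCP to p, tool down, tool y heading deg (world)"
    M=R.from_rotvec(s["ee_rot"]).as_matrix();a=np.radians(deg)
    y=np.array([np.cos(a),np.sin(a),0]);z=np.array([0,0,-1.]);T=np.c_[np.cross(y,z),y,z]
    w=np.degrees(R.from_matrix(M.T@T).as_rotvec());t=T.T@(np.array(p)-s["tool_pos"])*100
    print("turn",w.round(2),"then shift cm",t.round(2),"heading now",np.degrees(np.arctan2(M[1,1],M[0,1])).round(2),"q6",s["qpos"][5].round(2),"pos",s["tool_pos"].round(4),"F",s["contact_force"].round(1),"t",round(s["time"],2))
E
python3 - <<'E'
from h import *;from cell import *
s=get_state();d=pickle.load(open("c0.pkl","rb"))
T=d["wrist"]["camera_from_world"];T=np.array(T);M=R.from_rotvec(s["ee_rot"]).as_matrix()
print("cam in tool",M.T@(-T[:3,:3].T@T[:3,3]-s["tool_pos"]),"view",M.T@T[2,:3]);print(M)
for h in(93,-87): to(s,[.557,.321,.2],h)
E
```

```text
cam in tool [ 0.06792666 -0.00145795 -0.14254487] view [-2.69635509e-01 -1.14073765e-05  9.62962456e-01]
[[-9.49300407e-01  3.14369875e-01 -5.65197995e-04]
 [ 3.14370366e-01  9.49299409e-01 -1.38037531e-03]
 [ 1.02593709e-04 -1.48807234e-03 -9.99998888e-01]]
turn [-8.000e-02 -2.000e-02 -2.132e+01] then shift cm [-35.51 -26.71   3.04] heading now 71.68 q6 -0.09 pos [0.1884 0.5692 0.2304] F [ 0.3 -0.4 -0.1] t 0.15
turn [-3.0000e-02  1.2000e-01  1.5868e+02] then shift cm [35.51 26.71  3.04] heading now 71.68 q6 -0.09 pos [0.1884 0.5692 0.2304] F [ 0.3 -0.4 -0.1] t 0.15
```

```bash
python3 -m handwheel '[{"wz":-7},{"wz":-7},{"wz":-7.3},{"dx":-3,"dy":-2.2},{"dx":-3,"dy":-2.2},{"dx":-3,"dy":-2.2},{"dx":-3,"dy":-2.2},{"dx":-3,"dy":-2.2},{"dx":-3,"dy":-2.2},{"dx":-3,"dy":-2.2},{"dx":-3,"dy":-2.2},{"dx":-3,"dy":-2.2},{"dx":-3,"dy":-2.2},{"dx":-3,"dy":-2.2},{"dx":-2.5,"dy":-2.5},{},{}]' 1 60
python3 - <<'E'
from h import *;from cell import *
s=get_state();to(s,[.557,.321,.2],93)
c=capture("wrist");pickle.dump(c,open("w1.pkl","wb"))
cv2.imwrite("pics/w1.png",c["frame"])
E
```

```text
turn [-8.000e-02 -2.000e-02 -2.132e+01] then shift cm [-35.51 -26.71   3.04] heading now 71.68 q6 -0.09 pos [0.1884 0.5692 0.2304] F [ 0.3 -0.4 -0.1] t 0.15schema error: expected keys dx, dy, dz, wx, wy, wz
```

View pics/w1.png

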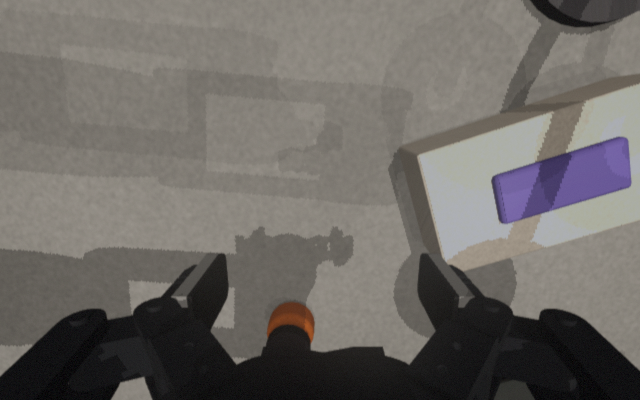

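The move was refused because a row was empty, so this picture shows only the start view: the orange jar at (292,318) and the white box at right. I'll resend the move.

```bash
python3 -m handwheel '[{"wz":-7},{"wz":-7},{"wz":-7.3},{"dx":-3,"dy":-2.2},{"dx":-3,"dy":-2.2},{"dx":-3,"dy":-2.2},{"dx":-3,"dy":-2.2},{"dx":-3,"dy":-2.2},{"dx":-3,"dy":-2.2},{"dx":-3,"dy":-2.2},{"dx":-3,"dy":-2.2},{"dx":-3,"dy":-2.2},{"dx":-3,"dy":-2.2},{"dx":-3,"dy":-2.2},{"dx":-2.5,"dy":-2.5},{"dx":0},{"dx":0}]' 1 60
python3 - <<'E'
from h import *;from cell import *
s=get_state();to(s,[.557,.321,.2],93)
c=capture("wrist");pickle.dump(c,open("w1.pkl","wb"))
cv2.imwrite("pics/w2.png",c["frame"])
print(proj(c,[.557,.321,.09]))
E
```

```text
turn [-6.000e-02 -2.000e-02 -2.132e+01] then shift cm [-35.5  -26.72   3.06] heading now 71.68 q6 -0.09 pos [0.1885 0.5693 0.2306] F [0.9 1.2 0. ] t 0.2
[229.45696395 518.68261365]schema error: expected keys dx, dy, dz, wx, wy, wz
```

View pics/w2.png

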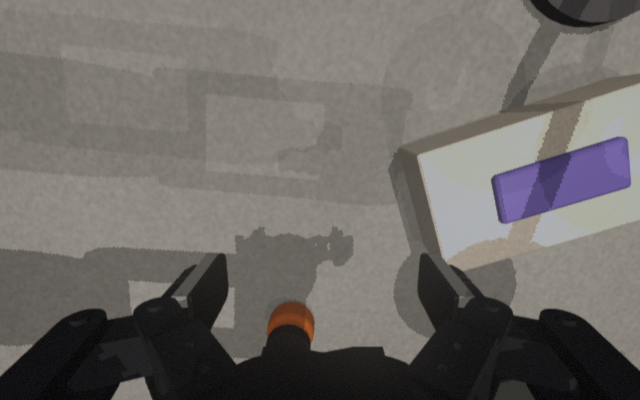

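The move was refused again, since every row needs all six keys. The picture shows the same start view.

```bash
python3 -m handwheel '[{"dx":0,"dy":0,"dz":0,"wx":0,"wy":0,"wz":-7},{"dx":0,"dy":0,"dz":0,"wx":0,"wy":0,"wz":-7},{"dx":0,"dy":0,"dz":0,"wx":0,"wy":0,"wz":-7.1},{"dx":-3,"dy":-2.2,"dz":0,"wx":0,"wy":0,"wz":0},{"dx":-3,"dy":-2.2,"dz":0,"wx":0,"wy":0,"wz":0},{"dx":-3,"dy":-2.2,"dz":0,"wx":0,"wy":0,"wz":0},{"dx":-3,"dy":-2.2,"dz":0,"wx":0,"wy":0,"wz":0},{"dx":-3,"dy":-2.2,"dz":0,"wx":0,"wy":0,"wz":0},{"dx":-3,"dy":-2.2,"dz":0,"wx":0,"wy":0,"wz":0},{"dx":-3,"dy":-2.2,"dz":0,"wx":0,"wy":0,"wz":0},{"dx":-3,"dy":-2.2,"dz":0,"wx":0,"wy":0,"wz":0},{"dx":-3,"dy":-2.2,"dz":0,"wx":0,"wy":0,"wz":0},{"dx":-3,"dy":-2.2,"dz":0,"wx":0,"wy":0,"wz":0},{"dx":-3,"dy":-2.2,"dz":0,"wx":0,"wy":0,"wz":0},{"dx":-2.5,"dy":-2.5,"dz":0,"wx":0,"wy":0,"wz":0},{"dx":0,"dy":0,"dz":0,"wx":0,"wy":0,"wz":0},{"dx":0,"dy":0,"dz":0,"wx":0,"wy":0,"wz":0}]' 1 60
python3 - <<'E'
from h import *;from cell import *
s=get_state();to(s,[.557,.321,.2],93)
c=capture("wrist");pickle.dump(c,open("w1.pkl","wb"))
cv2.imwrite("pics/w3.png",c["frame"])
print(proj(c,[.557,.321,.09]))
E
```

```text
time: 1.67
tool_pos: [0.5574, 0.3183, 0.2307]
ee_rot: [0.071, -3.14, 0.001]
contact_force: [-0.3, 1.2, 0.6]
opening: 0.0854
grip_force: 0.0
turn [-0.02 -0.04 -0.42] then shift cm [0.02 0.27 3.07] heading now 92.58 q6 -1.18 pos [0.5574 0.3183 0.2307] F [-0.3  1.2  0.6] t 1.67
[327.12437767 191.29474188]
```

View pics/w3.png

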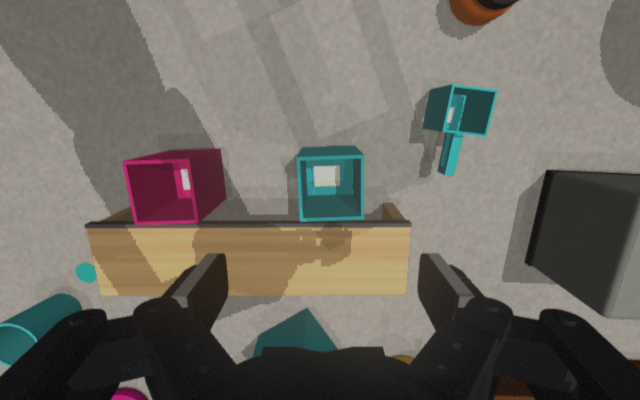

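The wrist view shows the teal jug's rim corners at about (297,157), (363,154), (364,219) and (299,221). The roof's front edge runs from (88,223) to (410,222), and the magenta jug at (175,190) is well clear.

```bash
python3 - <<'E'
from h import *;from cell import *
c=pickle.load(open("w1.pkl","rb"))
P=np.array([ray(c,p,.09)[:2] for p in[(297,157),(363,154),(364,219),(299,221)]]);print(P,P.mean(0))
print([ray(c,p,.086)[:2] for p in[(88,224),(410,223)]])
for a,b in((0,1),(3,2),(0,3),(1,2)):print(np.degrees(np.arctan2(*(P[b]-P[a])[::-1])),np.linalg.norm(P[b]-P[a]))
print(proj(c,[*P.mean(0),0.09]))
m=P.mean(0);to(get_state(),[m[0]-.004,m[1],.045],92.5)
E
```

```text
[[0.52707571 0.29288163]
 [0.52182358 0.35095274]
 [0.58197242 0.3566384 ]
 [0.5866664  0.29614338]] [0.55438453 0.32415404]
[array([0.60007165, 0.09567376]), array([0.58530495, 0.40115674])]
95.16794347015713 0.05830813680443317
94.43685349480198 0.060676854485815085
3.1330150699870662 0.05967988986492676
5.399927645093076 0.060416960157980516
[330.73402649 188.64694206]
turn [-0.   -0.06  0.18] then shift cm [ 0.57  0.49 18.58] heading now 92.68 q6 -1.18 pos [0.5563 0.3195 0.2308] F [-0.4 -0.3 -0.2] t 1.72
```

```bash
python3 -m handwheel '[{"dx":0.6,"dy":0.5,"dz":0,"wx":0,"wy":0,"wz":-1.8},{"dx":0,"dy":0,"dz":2.5,"wx":0,"wy":0,"wz":0},{"dx":0,"dy":0,"dz":2.5,"wx":0,"wy":0,"wz":0},{"dx":0,"dy":0,"dz":2.5,"wx":0,"wy":0,"wz":0},{"dx":0,"dy":0,"dz":2.5,"wx":0,"wy":0,"wz":0},{"dx":0,"dy":0,"dz":2,"wx":0,"wy":0,"wz":0},{"dx":0,"dy":0,"dz":1.5,"wx":0,"wy":0,"wz":0},{"dx":0,"dy":0,"dz":1.5,"wx":0,"wy":0,"wz":0},{"dx":0,"dy":0,"dz":1.5,"wx":0,"wy":0,"wz":0},{"dx":0,"dy":0,"dz":1.2,"wx":0,"wy":0,"wz":0},{"dx":0,"dy":0,"dz":1,"wx":0,"wy":0,"wz":0},{"dx":0,"dy":0,"dz":0,"wx":0,"wy":0,"wz":0},{"dx":0,"dy":0,"dz":0,"wx":0,"wy":0,"wz":0}]'
python3 -m handwheel '[{"dx":0,"dy":0,"dz":0,"wx":0,"wy":0,"wz":0},{"dx":0,"dy":0,"dz":0,"wx":0,"wy":0,"wz":0},{"dx":0,"dy":0,"dz":0,"wx":0,"wy":0,"wz":0},{"dx":0,"dy":0,"dz":0,"wx":0,"wy":0,"wz":0},{"dx":0,"dy":0,"dz":0,"wx":0,"wy":0,"wz":0},{"dx":0,"dy":0,"dz":0,"wx":0,"wy":0,"wz":0},{"dx":0,"dy":0,"dz":0,"wx":0,"wy":0,"wz":0},{"dx":0,"dy":0,"dz":0,"wx":0,"wy":0,"wz":0}]' 0.5 30
python3 -c "
from h import *;from cell import *
to(get_state(),[.41,.315,.045],94.5)"
```

```text
time: 2.8
tool_pos: [0.5491, 0.3253, 0.044]
ee_rot: [0.127, -3.138, 0.0]
contact_force: [0.2, -0.3, 1.2]
opening: 0.0856
grip_force: 0.0
time: 3.47
tool_pos: [0.5508, 0.3254, 0.0458]
ee_rot: [-0.125, 3.137, 0.002]
contact_force: [-1.5, 1.3, 6.8]
opening: 0.0597
grip_force: 33.6
turn [0.06 0.12 0.07] then shift cm [14.12  0.07  0.08] heading now 94.57 q6 -1.2 pos [0.5508 0.3254 0.0458] F [-1.5  1.3  6.8] t 3.47
```

```bash
python3 -m handwheel '[{"dx":0,"dy":0,"dz":-0.1,"wx":0,"wy":0,"wz":0},{"dx":0,"dy":0,"dz":-0.15,"wx":0,"wy":0,"wz":0},{"dx":0.5,"dy":0,"dz":0,"wx":0,"wy":0,"wz":0},{"dx":1,"dy":0,"dz":0,"wx":0,"wy":0,"wz":0},{"dx":1,"dy":0,"dz":0,"wx":0,"wy":0,"wz":0},{"dx":1.5,"dy":0,"dz":0,"wx":0,"wy":0,"wz":0},{"dx":1.5,"dy":0,"dz":0,"wx":0,"wy":0,"wz":0},{"dx":1.5,"dy":0,"dz":0,"wx":0,"wy":0,"wz":0},{"dx":1.5,"dy":0,"dz":0,"wx":0,"wy":0,"wz":0},{"dx":1.5,"dy":0,"dz":0,"wx":0,"wy":0,"wz":0},{"dx":1.5,"dy":0,"dz":0,"wx":0,"wy":0,"wz":0},{"dx":1,"dy":0,"dz":0,"wx":0,"wy":0,"wz":0},{"dx":0.5,"dy":0,"dz":0,"wx":0,"wy":0,"wz":0},{"dx":0,"dy":0,"dz":0,"wx":0,"wy":0,"wz":0},{"dx":0,"dy":0,"dz":0.1,"wx":0,"wy":0,"wz":0},{"dx":0,"dy":0,"dz":0.1,"wx":0,"wy":0,"wz":0},{"dx":0,"dy":0,"dz":0,"wx":0,"wy":0,"wz":0},{"dx":0,"dy":0,"dz":0,"wx":0,"wy":0,"wz":0}]'
```

```text
time: 4.97
tool_pos: [0.4212, 0.3147, 0.0458]
ee_rot: [-0.125, 3.139, 0.001]
contact_force: [-4.6, -1.9, 7.0]
opening: 0.0595
grip_force: 33.9
```

```bash
python3 -m handwheel '[{"dx":0,"dy":0,"dz":0,"wx":0,"wy":0,"wz":0},{"dx":0,"dy":0,"dz":0,"wx":0,"wy":0,"wz":0},{"dx":0,"dy":0,"dz":0,"wx":0,"wy":0,"wz":0},{"dx":0,"dy":0,"dz":0,"wx":0,"wy":0,"wz":0},{"dx":0,"dy":0,"dz":0,"wx":0,"wy":0,"wz":0},{"dx":0,"dy":0,"dz":0,"wx":0,"wy":0,"wz":0},{"dx":0,"dy":0,"dz":-1,"wx":0,"wy":0,"wz":0},{"dx":0,"dy":0,"dz":-1.5,"wx":0,"wy":0,"wz":0},{"dx":0,"dy":0,"dz":-2.5,"wx":0,"wy":0,"wz":0},{"dx":0,"dy":0,"dz":-2.5,"wx":0,"wy":0,"wz":0},{"dx":0,"dy":0,"dz":-2.5,"wx":0,"wy":0,"wz":0},{"dx":0,"dy":0,"dz":-2.5,"wx":0,"wy":0,"wz":0},{"dx":0,"dy":0,"dz":-2.5,"wx":0,"wy":0,"wz":0},{"dx":0,"dy":0,"dz":-2,"wx":0,"wy":0,"wz":0},{"dx":-2.5,"dy":0,"dz":0,"wx":0,"wy":0,"wz":0},{"dx":-2.5,"dy":0,"dz":0,"wx":0,"wy":0,"wz":0},{"dx":0,"dy":0,"dz":0,"wx":0,"wy":0,"wz":0},{"dx":0,"dy":0,"dz":0,"wx":0,"wy":0,"wz":0}]' 1
python3 - <<'E'
from h import *;from cell import *
c=capture("wrist");pickle.dump(c,open("w4.pkl","wb"))
p=proj(c,[.425,.315,.09]);x,y=(int(max(0,min(240,p[0]-200))),int(max(0,min(100,p[1]-150))));print(p,x,y)
cv2.imwrite("pics/w4.png",cv2.resize(c["frame"][y:y+300,x:x+400],None,fx=2,fy=2,interpolation=cv2.INTER_CUBIC))
to(get_state(),[.497,.3206,.0375],94.5)
E
```

```text
time: 6.47
tool_pos: [0.4708, 0.3182, 0.2152]
ee_rot: [0.124, -3.139, 0.0]
contact_force: [-1.1, 0.0, -0.5]
opening: 0.0851
grip_force: 0.0
[324.70987465 141.76105212] 124 0
turn [-0.01 -0.04  0.05] then shift cm [-2.71  0.02 17.75] heading now 94.55 q6 -1.15 pos [0.47   0.3183 0.215 ] F [-0.9 -0.1 -0.1] t 6.52
```

View pics/w4.png

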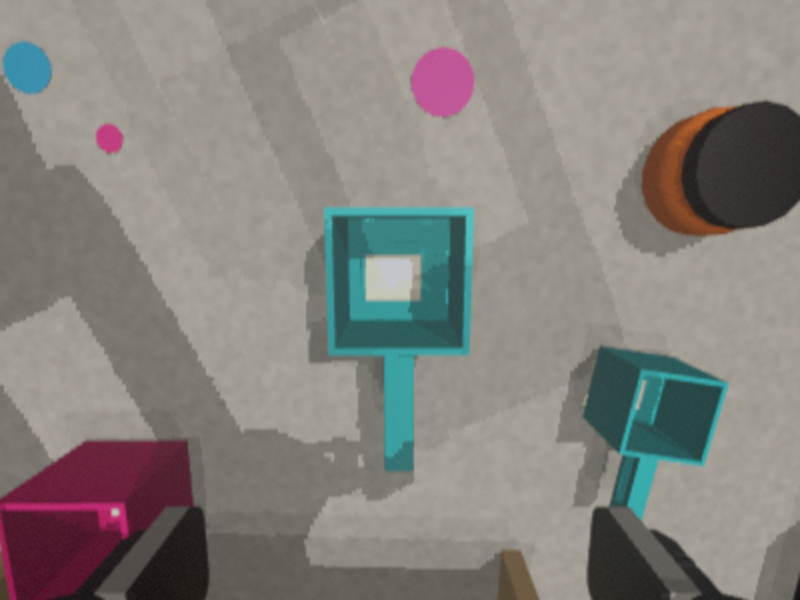

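The jug stands upright and free. Its rim corners in the crop are (325,209), (474,209), (470,354) and (328,355), and the handle end is at (399,470). The small jug at (655,410) is clear to the right.

```bash
python3 - <<'E'
from h import *;from cell import *
c=pickle.load(open("w4.pkl","rb"))
P=np.array([ray(c,(124+u/2,v/2),.09)[:2] for u,v in[(325,209),(474,209),(470,354),(328,355)]]);m=P.mean(0);print(P,m)
e=ray(c,(124+399/2,235),.072)[:2];print("handle end",e,np.linalg.norm(e-m),"yaw",np.degrees(np.arctan2(*(e-m)[::-1])))
print("small",ray(c,(124+300,183),.05),ray(c,(124+612/2,510/2),.05))
u=(e-m)/np.linalg.norm(e-m);to(get_state(),[*(m+.072*u),.0375],90+np.degrees(np.arctan2(u[1],u[0])))
E
```

```text
[[0.39811144 0.28214844]
 [0.39341754 0.34158282]
 [0.45212888 0.34643008]
 [0.45731367 0.28629657]] [0.42524288 0.31411448]
handle end [0.51401721 0.32115146] 0.08905279099781602 yaw 4.532259988730005
small [0.46044015 0.41591805 0.05      ] [0.53609604 0.43478659 0.05      ]
turn [-0.01 -0.04  0.02] then shift cm [-2.7  -0.06 17.75] heading now 94.55 q6 -1.15 pos [0.47   0.3183 0.215 ] F [-0.9 -0.1 -0.1] t 6.52
```

```bash
python3 -m handwheel '[{"dx":-1.4,"dy":0,"dz":2.5,"wx":0,"wy":0,"wz":0},{"dx":-1.3,"dy":0,"dz":2.5,"wx":0,"wy":0,"wz":0},{"dx":0,"dy":0,"dz":2.5,"wx":0,"wy":0,"wz":0},{"dx":0,"dy":0,"dz":2,"wx":0,"wy":0,"wz":0},{"dx":0,"dy":0,"dz":2,"wx":0,"wy":0,"wz":0},{"dx":0,"dy":0,"dz":1.5,"wx":0,"wy":0,"wz":0},{"dx":0,"dy":0,"dz":1.5,"wx":0,"wy":0,"wz":0},{"dx":0,"dy":0,"dz":1.3,"wx":0,"wy":0,"wz":0},{"dx":0,"dy":0,"dz":1,"wx":0,"wy":0,"wz":0},{"dx":0,"dy":0,"dz":0.9,"wx":0,"wy":0,"wz":0},{"dx":0,"dy":0,"dz":0,"wx":0,"wy":0,"wz":0},{"dx":0,"dy":0,"dz":0,"wx":0,"wy":0,"wz":0}]' 0.5 60
python3 -m handwheel '[{"dx":0,"dy":0,"dz":0,"wx":0,"wy":0,"wz":0},{"dx":0,"dy":0,"dz":0,"wx":0,"wy":0,"wz":0},{"dx":0,"dy":0,"dz":0,"wx":0,"wy":0,"wz":0},{"dx":0,"dy":0,"dz":0,"wx":0,"wy":0,"wz":0},{"dx":0,"dy":0,"dz":0,"wx":0,"wy":0,"wz":0},{"dx":0,"dy":0,"dz":0,"wx":0,"wy":0,"wz":0},{"dx":0,"dy":0,"dz":0,"wx":0,"wy":0,"wz":0},{"dx":0,"dy":0,"dz":0,"wx":0,"wy":0,"wz":0},{"dx":0,"dy":0,"dz":0,"wx":0,"wy":0,"wz":0}]' 0 70
```

```text
time: 7.52
tool_pos: [0.4968, 0.3205, 0.0377]
ee_rot: [0.126, -3.138, 0.0]
contact_force: [-0.1, -0.2, 0.6]
opening: 0.0428
grip_force: 0.0
time: 8.27
tool_pos: [0.498, 0.321, 0.039]
ee_rot: [-0.125, 3.137, 0.001]
contact_force: [1.0, -0.8, 5.5]
opening: 0.0125
grip_force: 68.2
```

```bash
python3 -m handwheel '[{"dx":0,"dy":0,"dz":-0.3,"wx":0,"wy":0,"wz":0},{"dx":0,"dy":0,"dz":-0.7,"wx":0,"wy":0,"wz":0},{"dx":0,"dy":0,"dz":-1.5,"wx":0,"wy":0,"wz":0},{"dx":0,"dy":0,"dz":-1.5,"wx":0,"wy":0,"wz":0},{"dx":0,"dy":0,"dz":-2,"wx":0,"wy":0,"wz":0},{"dx":0,"dy":0,"dz":-2,"wx":0,"wy":0,"wz":0},{"dx":0,"dy":0,"dz":-2,"wx":0,"wy":0,"wz":0},{"dx":0,"dy":0,"dz":-2,"wx":0,"wy":0,"wz":0},{"dx":0,"dy":0,"dz":-1.5,"wx":0,"wy":0,"wz":0},{"dx":0,"dy":0,"dz":-1,"wx":0,"wy":0,"wz":0},{"dx":0,"dy":0,"dz":-0.5,"wx":0,"wy":0,"wz":0},{"dx":0,"dy":0,"dz":0,"wx":0,"wy":0,"wz":0}]'
python3 -m handwheel '[{"dx":0,"dy":-1,"dz":0,"wx":0,"wy":0,"wz":0},{"dx":0,"dy":-2,"dz":0,"wx":0,"wy":0,"wz":0},{"dx":0,"dy":-2.8,"dz":0,"wx":0,"wy":0,"wz":0},{"dx":0,"dy":-2.8,"dz":0,"wx":0,"wy":0,"wz":0},{"dx":0,"dy":-2.8,"dz":0,"wx":0,"wy":0,"wz":0},{"dx":0,"dy":-2.8,"dz":0,"wx":0,"wy":0,"wz":0},{"dx":0,"dy":-2.8,"dz":0,"wx":0,"wy":0,"wz":0},{"dx":0,"dy":-2.8,"dz":0,"wx":0,"wy":0,"wz":0},{"dx":0,"dy":-2.8,"dz":0,"wx":0,"wy":0,"wz":0},{"dx":0,"dy":-2.8,"dz":0,"wx":0,"wy":0,"wz":0},{"dx":0,"dy":-2.8,"dz":0,"wx":0,"wy":0,"wz":0},{"dx":0,"dy":-2.8,"dz":0,"wx":0,"wy":0,"wz":0},{"dx":0,"dy":-2.8,"dz":0,"wx":0,"wy":0,"wz":0},{"dx":0,"dy":-2.8,"dz":0,"wx":0,"wy":0,"wz":0},{"dx":0,"dy":-2.8,"dz":0,"wx":0,"wy":0,"wz":0},{"dx":0,"dy":-2,"dz":0,"wx":0,"wy":0,"wz":0},{"dx":0,"dy":-1,"dz":0,"wx":0,"wy":0,"wz":0},{"dx":0,"dy":0,"dz":0,"wx":0,"wy":0,"wz":2},{"dx":0,"dy":0,"dz":0,"wx":0,"wy":0,"wz":4},{"dx":0,"dy":0,"dz":0,"wx":0,"wy":0,"wz":6}]'
python3 -m handwheel '[{"dx":0,"dy":0,"dz":0,"wx":0,"wy":0,"wz":7},{"dx":0,"dy":0,"dz":0,"wx":0,"wy":0,"wz":7},{"dx":0,"dy":0,"dz":0,"wx":0,"wy":0,"wz":7},{"dx":0,"dy":0,"dz":0,"wx":0,"wy":0,"wz":7},{"dx":0,"dy":0,"dz":0,"wx":0,"wy":0,"wz":7},{"dx":0,"dy":0,"dz":0,"wx":0,"wy":0,"wz":7},{"dx":0,"dy":0,"dz":0,"wx":0,"wy":0,"wz":7},{"dx":0,"dy":0,"dz":0,"wx":0,"wy":0,"wz":7},{"dx":0,"dy":0,"dz":0,"wx":0,"wy":0,"wz":7},{"dx":0,"dy":0,"dz":0,"wx":0,"wy":0,"wz":7},{"dx":0,"dy":0,"dz":0,"wx":0,"wy":0,"wz":7},{"dx":0,"dy":0,"dz":0,"wx":0,"wy":0,"wz":7},{"dx":0,"dy":0,"dz":0,"wx":0,"wy":0,"wz":7},{"dx":0,"dy":0,"dz":0,"wx":0,"wy":0,"wz":7},{"dx":0,"dy":0,"dz":0,"wx":0,"wy":0,"wz":7},{"dx":0,"dy":0,"dz":0,"wx":0,"wy":0,"wz":7},{"dx":0,"dy":0,"dz":0,"wx":0,"wy":0,"wz":7},{"dx":0,"dy":0,"dz":0,"wx":0,"wy":0,"wz":7},{"dx":0,"dy":0,"dz":0,"wx":0,"wy":0,"wz":7},{"dx":0,"dy":0,"dz":0,"wx":0,"wy":0,"wz":7}]'
python3 -m handwheel '[{"dx":0,"dy":0,"dz":0,"wx":0,"wy":0,"wz":6},{"dx":0,"dy":0,"dz":0,"wx":0,"wy":0,"wz":4},{"dx":0,"dy":0,"dz":0,"wx":0,"wy":0,"wz":0},{"dx":0,"dy":0,"dz":0,"wx":0,"wy":0,"wz":0},{"dx":0,"dy":0,"dz":0,"wx":0,"wy":0,"wz":0}]'
python3 - <<'E'
from h import *;from cell import *
d={n:capture(n) for n in("wrist","scene","side")};pickle.dump(d,open("d5.pkl","wb"))
c=d["wrist"];cv2.imwrite("pics/w5.png",cv2.resize(c["frame"],(800,500),interpolation=cv2.INTER_CUBIC))
print(proj(c,[.573,-.23,.097]))
to(get_state(),[.506,-.257,.19],-67.5)
E
```

```text
time: 9.27
tool_pos: [0.4974, 0.3208, 0.1889]
ee_rot: [-0.125, 3.138, 0.001]
contact_force: [0.9, -0.1, -1.4]
opening: 0.013
grip_force: 68.1
time: 10.93
tool_pos: [0.5299, -0.1021, 0.1863]
ee_rot: [-0.208, -3.132, -0.001]
contact_force: [0.0, 0.1, -2.1]
opening: 0.0128
grip_force: 68.4
time: 12.6
tool_pos: [0.5298, -0.1016, 0.1863]
ee_rot: [-3.017, -0.872, 0.004]
contact_force: [0.7, 0.2, -2.6]
opening: 0.0131
grip_force: 68.4
time: 13.02
tool_pos: [0.5304, -0.1018, 0.1871]
ee_rot: [-3.079, -0.619, 0.002]
contact_force: [0.0, 0.3, -1.3]
opening: 0.0127
grip_force: 68.4
[497.02015549 218.83763221]
turn [-0.01  0.02  0.16] then shift cm [-8.22 13.38 -0.24] heading now -67.34 q6 0.89 pos [ 0.5307 -0.102   0.1876] F [-0.1 -0.6 -1.7] t 13.17
```

View pics/w5.png

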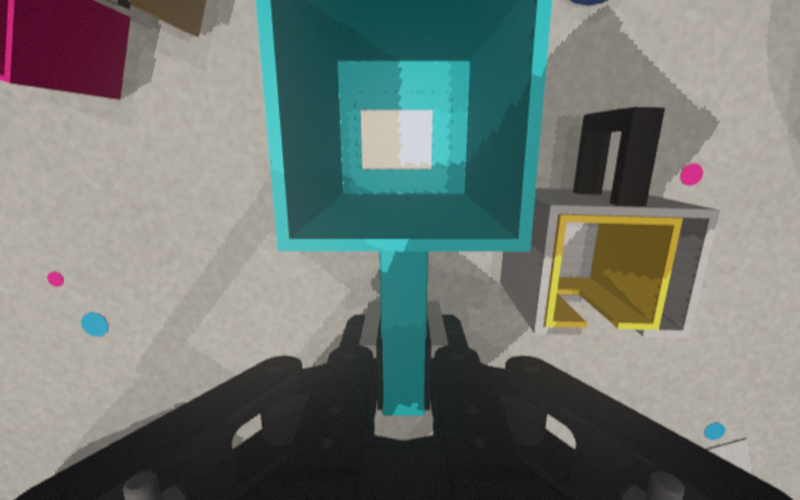

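The jug is held over the bench by its handle, with its near rim corners at (278,250) and (532,250) in the 800-px view. The pail is clear at right, centred at about (625,270), with the sleeve at about (612,272). I'll enlarge that area.

```bash
python3 - <<'E'
from h import *
c=pickle.load(open("d5.pkl","rb"))["wrist"]
cv2.imwrite("pics/w6.png",cv2.resize(c["frame"][155:275,420:580],None,fx=5,fy=5,interpolation=cv2.INTER_CUBIC))
E
```

```text
(no output)
```

View pics/w6.png

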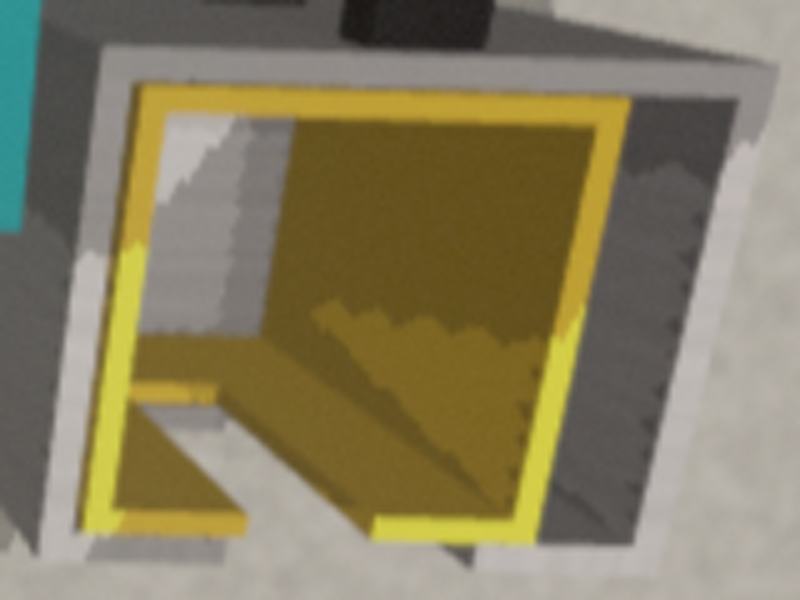

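The crop shows the sleeve's outer rim corners at (137,84), (631,98), (535,543) and (80,533), hard against the pail's +y wall. The pail's outer corners are (103,45), (778,65), (655,577) and (38,560).

```bash
python3 - <<'E'
from h import *;from cell import *
np.set_printoptions(precision=4,suppress=True)
c=pickle.load(open("d5.pkl","rb"))["wrist"];s=get_state()
def q(P,z,x=420,y=155,k=5): return np.array([ray(c,(x+u/k,y+v/k),z)[:2] for u,v in P])
for n,P,z in[("sl out",[(137,84),(631,98),(535,543),(80,533)],.097),("sl in",[(165,113),(598,126),(515,517),(112,508)],.097),("pail",[(103,45),(778,65),(655,577),(38,560)],.096)]:
    C=q(P,z);w=[np.linalg.norm(C[(i+1)%4]-C[i]) for i in range(4)]
    d=(C[3]+C[2]-C[0]-C[1]);e=C[1]+C[2]-C[0]-C[3]
    print(n,C.mean(0),"x-dir",np.degrees(np.arctan2(d[1],d[0]))%360,"y-dir",np.degrees(np.arctan2(e[1],e[0])),np.array(w))
# jug, held
M=R.from_rotvec(s["ee_rot"]).as_matrix();print(M)
for z in(.236,.239,.242):
    J=q([(278,250),(532,250)],z,0,0,1.25);print("jug near edge",z,J,np.linalg.norm(J[1]-J[0]),"mid rel tool",M.T@(np.r_[J.mean(0),z]-s["tool_pos"]),"dir",np.degrees(np.arctan2(*(J[1]-J[0])[::-1])))
# floor corners inside: crop 342,192/465,192 on jug floor z?
# handle end top at (383,415),(428,415)
H=q([(383,415),(428,415)],.222,0,0,1.25);print("handle end rel tool",M.T@(np.r_[H.mean(0),.222]-s["tool_pos"]))
E
```

```text
sl out [ 0.57   -0.2246] x-dir 201.4167623267067 y-dir -68.77249080044248 [0.073  0.0719 0.0727 0.0722]
sl in [ 0.5702 -0.2249] x-dir 201.33292770363212 y-dir -68.83286583340438 [0.0643 0.0631 0.0641 0.0635]
pail [ 0.5727 -0.232 ] x-dir 201.2266781513877 y-dir -68.98207588151298 [0.0996 0.0831 0.0996 0.083 ]
[[ 0.9228  0.3852 -0.0004]
 [ 0.3852 -0.9228  0.0001]
 [-0.0003 -0.0003 -1.    ]]
jug near edge 0.236 [[ 0.558  -0.0587]
 [ 0.5818 -0.1155]] 0.06157850218890708 mid rel tool [ 0.0419  0.0013 -0.0484] dir -67.26826392828438
jug near edge 0.239 [[ 0.5591 -0.0593]
 [ 0.5821 -0.1143]] 0.05960606914299294 mid rel tool [ 0.0427  0.0013 -0.0514] dir -67.2682639282845
jug near edge 0.242 [[ 0.5602 -0.0599]
 [ 0.5825 -0.113 ]] 0.05763363609707889 mid rel tool [ 0.0435  0.0013 -0.0544] dir -67.26826392828441
handle end rel tool [-0.0157  0.0017 -0.0344]
```

```bash
python3 - <<'E'
from h import *;from cell import *
np.set_printoptions(precision=4,suppress=True)
c=pickle.load(open("d5.pkl","rb"))["wrist"];s=get_state();M=R.from_rotvec(s["ee_rot"]).as_matrix()
z=s["tool_pos"][2]-.036
for P in[[(341,193),(466,193)],[(338,61),(470,61)]]:
    F=np.array([ray(c,(u/1.25,v/1.25),z) for u,v in P]);print("floor edge rel tool",M.T@(F.mean(0)-s["tool_pos"]),np.linalg.norm(F[1]-F[0]))
a=np.radians(-68.7);y=np.array([np.cos(a),np.sin(a),0]);x=np.cross(y,[0,0,-1.])
p=np.array([.5701,-.2247,.16])-.0725*x-.001*y;print(p)
to(s,p,-68.7)
E
```

```text
floor edge rel tool [0.0453 0.001  0.036 ] 0.055425257346054156
floor edge rel tool [0.0989 0.0012 0.036 ] 0.05377700347181666
[ 0.5022 -0.2501  0.16  ]
turn [-0.01  0.02  1.36] then shift cm [-8.04 12.76  2.76] heading now -67.34 q6 0.89 pos [ 0.5307 -0.102   0.1876] F [-0.1 -0.6 -1.7] t 13.17
```

```bash
python3 -m handwheel '[{"dx":0,"dy":0,"dz":0,"wx":0,"wy":0,"wz":1.4},{"dx":-0.6,"dy":1,"dz":0,"wx":0,"wy":0,"wz":0},{"dx":-1.2,"dy":2,"dz":0,"wx":0,"wy":0,"wz":0},{"dx":-1.4,"dy":2.2,"dz":0,"wx":0,"wy":0,"wz":0},{"dx":-1.4,"dy":2.2,"dz":0,"wx":0,"wy":0,"wz":0},{"dx":-1.4,"dy":2.2,"dz":0,"wx":0,"wy":0,"wz":0},{"dx":-1.2,"dy":2,"dz":0,"wx":0,"wy":0,"wz":0},{"dx":-0.8,"dy":1.1,"dz":0,"wx":0,"wy":0,"wz":0},{"dx":0,"dy":0,"dz":1,"wx":0,"wy":0,"wz":0},{"dx":0,"dy":0,"dz":1,"wx":0,"wy":0,"wz":0},{"dx":0,"dy":0,"dz":0.7,"wx":0,"wy":0,"wz":0},{"dx":0,"dy":0,"dz":0,"wx":0,"wy":0,"wz":0},{"dx":0,"dy":0,"dz":0,"wx":0,"wy":0,"wz":0},{"dx":0,"dy":0,"dz":0,"wx":0,"wy":0,"wz":0}]'
python3 - <<'E'
from h import *;from cell import *
for i in range(3): to(get_state(),[.5022,-.2501,.14],-68.7); capture("wrist")
E
```

```text
time: 14.33
tool_pos: [0.5024, -0.2486, 0.1608]
ee_rot: [-3.088, -0.579, 0.0]
contact_force: [-0.0, 0.4, -1.8]
opening: 0.0135
grip_force: 68.4
turn [-0.01  0.01 -0.05] then shift cm [-0.08  0.13  2.08] heading now -68.75 q6 0.65 pos [ 0.5024 -0.2486  0.1608] F [-0.   0.4 -1.8] t 14.33
turn [ 0.02 -0.02 -0.06] then shift cm [-0.09  0.1   2.12] heading now -68.76 q6 0.65 pos [ 0.5026 -0.2488  0.1612] F [ 0.7 -0.1 -2.1] t 14.38
turn [ 0.04 -0.03 -0.07] then shift cm [-0.08  0.08  2.14] heading now -68.77 q6 0.65 pos [ 0.5027 -0.249   0.1614] F [-0.5 -0.4 -2.4] t 14.43
```

```bash
python3 -m handwheel '[{"dx":-0.08,"dy":0.09,"dz":0,"wx":0,"wy":0,"wz":0},{"dx":0,"dy":0,"dz":0.7,"wx":0,"wy":0,"wz":0},{"dx":0,"dy":0,"dz":0.7,"wx":0,"wy":0,"wz":0},{"dx":0,"dy":0,"dz":0.5,"wx":0,"wy":0,"wz":0},{"dx":0,"dy":0,"dz":0.3,"wx":0,"wy":0,"wz":0},{"dx":0,"dy":0,"dz":0.3,"wx":0,"wy":0,"wz":0},{"dx":0,"dy":0,"dz":0.3,"wx":0,"wy":0,"wz":0},{"dx":0,"dy":0,"dz":0.3,"wx":0,"wy":0,"wz":0},{"dx":0,"dy":0,"dz":0,"wx":0,"wy":0,"wz":0},{"dx":0,"dy":0,"dz":0,"wx":0,"wy":0,"wz":0}]'
python3 - <<'E'
from h import *;from cell import *
for i in range(2): to(get_state(),[.5022,-.2501,.045],-68.7); capture("wrist")
E
```

```text
time: 15.32
tool_pos: [0.5017, -0.2505, 0.1297]
ee_rot: [-3.088, -0.577, 0.0]
contact_force: [0.2, -0.6, -2.6]
opening: 0.0131
grip_force: 68.5
turn [-0.01  0.01 -0.12] then shift cm [ 0.06 -0.02  8.47] heading now -68.82 q6 0.65 pos [ 0.5017 -0.2505  0.1297] F [ 0.2 -0.6 -2.6] t 15.32
turn [ 0.01 -0.   -0.12] then shift cm [ 0.05 -0.03  8.49] heading now -68.82 q6 0.65 pos [ 0.5018 -0.2506  0.1299] F [ 0.4 -0.1 -2.3] t 15.37
```

No contact, and the jug's foot is about 6 mm inside the sleeve. I'll keep lowering in stages.

```bash
python3 -m handwheel '[{"dx":0,"dy":0,"dz":0.4,"wx":0,"wy":0,"wz":0},{"dx":0,"dy":0,"dz":0.4,"wx":0,"wy":0,"wz":0},{"dx":0,"dy":0,"dz":0.4,"wx":0,"wy":0,"wz":0},{"dx":0,"dy":0,"dz":0.4,"wx":0,"wy":0,"wz":0},{"dx":0,"dy":0,"dz":0.4,"wx":0,"wy":0,"wz":0},{"dx":0,"dy":0,"dz":0,"wx":0,"wy":0,"wz":0}]'
python3 -m handwheel '[{"dx":0,"dy":0,"dz":0.4,"wx":0,"wy":0,"wz":0},{"dx":0,"dy":0,"dz":0.4,"wx":0,"wy":0,"wz":0},{"dx":0,"dy":0,"dz":0.4,"wx":0,"wy":0,"wz":0},{"dx":0,"dy":0,"dz":0.4,"wx":0,"wy":0,"wz":0},{"dx":0,"dy":0,"dz":0.4,"wx":0,"wy":0,"wz":0},{"dx":0,"dy":0,"dz":0,"wx":0,"wy":0,"wz":0}]'
```

```text
time: 15.92
tool_pos: [0.501, -0.2501, 0.1083]
ee_rot: [-3.087, -0.577, 0.002]
contact_force: [-0.2, 0.8, -2.5]
opening: 0.0132
grip_force: 68.5
time: 16.42
tool_pos: [0.5011, -0.2501, 0.0885]
ee_rot: [-3.087, -0.577, 0.002]
contact_force: [-0.4, -0.0, -2.4]
opening: 0.013
grip_force: 68.5
```

```bash
python3 -m handwheel '[{"dx":0.06,"dy":-0.03,"dz":0.4,"wx":0,"wy":0,"wz":0},{"dx":0,"dy":0,"dz":0.4,"wx":0,"wy":0,"wz":0},{"dx":0,"dy":0,"dz":0.4,"wx":0,"wy":0,"wz":0},{"dx":0,"dy":0,"dz":0.4,"wx":0,"wy":0,"wz":0},{"dx":0,"dy":0,"dz":0.4,"wx":0,"wy":0,"wz":0},{"dx":0,"dy":0,"dz":0,"wx":0,"wy":0,"wz":0}]'
python3 -m handwheel '[{"dx":0,"dy":0,"dz":0.4,"wx":0,"wy":0,"wz":0},{"dx":0,"dy":0,"dz":0.4,"wx":0,"wy":0,"wz":0},{"dx":0,"dy":0,"dz":0.4,"wx":0,"wy":0,"wz":0},{"dx":0,"dy":0,"dz":0.4,"wx":0,"wy":0,"wz":0},{"dx":0,"dy":0,"dz":0.3,"wx":0,"wy":0,"wz":0},{"dx":0,"dy":0,"dz":0,"wx":0,"wy":0,"wz":0},{"dx":0,"dy":0,"dz":0,"wx":0,"wy":0,"wz":0}]'
```

```text
time: 16.92
tool_pos: [0.5015, -0.2496, 0.0686]
ee_rot: [-3.087, -0.577, 0.002]
contact_force: [-0.8, 0.0, -1.8]
opening: 0.0133
grip_force: 68.5
time: 17.5
tool_pos: [0.502, -0.2499, 0.0505]
ee_rot: [-3.088, -0.577, 0.001]
contact_force: [0.1, -0.3, -1.7]
opening: 0.0131
grip_force: 68.5
```

Expecting floor contact at TCP z ≈ 0.045.

```bash
python3 -m handwheel '[{"dx":0,"dy":0,"dz":0.15,"wx":0,"wy":0,"wz":0},{"dx":0,"dy":0,"dz":0.15,"wx":0,"wy":0,"wz":0},{"dx":0,"dy":0,"dz":0.1,"wx":0,"wy":0,"wz":0},{"dx":0,"dy":0,"dz":0.1,"wx":0,"wy":0,"wz":0},{"dx":0,"dy":0,"dz":0,"wx":0,"wy":0,"wz":0},{"dx":0,"dy":0,"dz":0,"wx":0,"wy":0,"wz":0}]'
python3 -m handwheel '[{"dx":0,"dy":0,"dz":0.07,"wx":0,"wy":0,"wz":0},{"dx":0,"dy":0,"dz":0,"wx":0,"wy":0,"wz":0}]'
```

```text
time: 18.0
tool_pos: [0.5022, -0.25, 0.0457]
ee_rot: [-3.088, -0.577, 0.0]
contact_force: [0.6, -0.0, -2.6]
opening: 0.0129
grip_force: 68.5
time: 18.17
tool_pos: [0.5022, -0.25, 0.0451]
ee_rot: [3.088, 0.577, 0.0]
contact_force: [0.6, -0.2, -2.2]
opening: 0.0133
grip_force: 68.5
```

```bash
python3 -m handwheel '[{"dx":0,"dy":0,"dz":0.07,"wx":0,"wy":0,"wz":0},{"dx":0,"dy":0,"dz":0,"wx":0,"wy":0,"wz":0}]'
python3 -m handwheel '[{"dx":0,"dy":0,"dz":0.07,"wx":0,"wy":0,"wz":0},{"dx":0,"dy":0,"dz":0,"wx":0,"wy":0,"wz":0}]'
python3 -m handwheel '[{"dx":0,"dy":0,"dz":0.07,"wx":0,"wy":0,"wz":0},{"dx":0,"dy":0,"dz":0,"wx":0,"wy":0,"wz":0}]'
```

```text
time: 18.33
tool_pos: [0.5024, -0.2502, 0.045]
ee_rot: [3.088, 0.577, 0.0]
contact_force: [-2.0, 0.6, 2.8]
opening: 0.013
grip_force: 69.2
time: 18.5
tool_pos: [0.5025, -0.2504, 0.0449]
ee_rot: [3.088, 0.577, 0.001]
contact_force: [-5.6, 1.9, 7.6]
opening: 0.0129
grip_force: 70.2
time: 18.67
tool_pos: [0.5024, -0.2504, 0.0448]
ee_rot: [3.087, 0.577, 0.0]
contact_force: [-9.3, 2.8, 14.4]
opening: 0.0128
grip_force: 71.0
```

The jug is on the floor at z = 0.045, as predicted. I'll ease the load, release, and retreat straight up.

```bash
python3 -m handwheel '[{"dx":0,"dy":0,"dz":-0.07,"wx":0,"wy":0,"wz":0},{"dx":0,"dy":0,"dz":-0.06,"wx":0,"wy":0,"wz":0},{"dx":0,"dy":0,"dz":0,"wx":0,"wy":0,"wz":0}]'
python3 -m handwheel '[{"dx":0,"dy":0,"dz":0,"wx":0,"wy":0,"wz":0},{"dx":0,"dy":0,"dz":0,"wx":0,"wy":0,"wz":0},{"dx":0,"dy":0,"dz":0,"wx":0,"wy":0,"wz":0},{"dx":0,"dy":0,"dz":0,"wx":0,"wy":0,"wz":0},{"dx":0,"dy":0,"dz":0,"wx":0,"wy":0,"wz":0},{"dx":0,"dy":0,"dz":0,"wx":0,"wy":0,"wz":0}]' 0.5
python3 -m handwheel '[{"dx":0,"dy":0,"dz":-0.5,"wx":0,"wy":0,"wz":0},{"dx":0,"dy":0,"dz":-1,"wx":0,"wy":0,"wz":0},{"dx":0,"dy":0,"dz":-2,"wx":0,"wy":0,"wz":0},{"dx":0,"dy":0,"dz":-2.5,"wx":0,"wy":0,"wz":0},{"dx":0,"dy":0,"dz":-2.5,"wx":0,"wy":0,"wz":0},{"dx":0,"dy":0,"dz":-2.5,"wx":0,"wy":0,"wz":0},{"dx":0,"dy":0,"dz":-2.5,"wx":0,"wy":0,"wz":0},{"dx":0,"dy":0,"dz":-2.5,"wx":0,"wy":0,"wz":0},{"dx":0,"dy":0,"dz":0,"wx":0,"wy":0,"wz":0},{"dx":0,"dy":0,"dz":0,"wx":0,"wy":0,"wz":0},{"dx":0,"dy":0,"dz":0,"wx":0,"wy":0,"wz":0}]'
python3 - <<'E'
from h import *;from cell import *
c=capture("wrist");d=capture("side");s=capture("scene");pickle.dump((c,d,s),open("e.pkl","wb"))
a=np.zeros((600,800,3),np.uint8);k=lambda f,x,y,w,h,W,H:cv2.resize(f[y:y+h,x:x+w],(W,H),interpolation=cv2.INTER_CUBIC)
x,y=proj(c,[.572,-.228,.097]);print(x,y);x=int(np.clip(x-100,0,440));y=int(np.clip(y-100,0,200))
a[:400,:400]=k(c["frame"],x,y,200,200,400,400);print(x,y)
a[:400,400:]=k(d["frame"],340,215,60,60,400,400);a[400:,:320]=k(s["frame"],200,150,240,150,320,200);a[400:,320:640]=k(d["frame"],200,120,240,150,320,200)
cv2.imwrite("pics/end.png",a)
E
```

```text
time: 18.92
tool_pos: [0.5026, -0.2503, 0.0449]
ee_rot: [3.087, 0.577, 0.001]
contact_force: [-2.3, 0.0, 6.1]
opening: 0.013
grip_force: 69.3
time: 19.42
tool_pos: [0.5022, -0.25, 0.0441]
ee_rot: [-3.088, -0.577, 0.0]
contact_force: [-0.4, -0.6, 0.5]
opening: 0.0424
grip_force: 0.0
time: 20.33
tool_pos: [0.5022, -0.25, 0.2046]
ee_rot: [3.088, 0.577, 0.001]
contact_force: [0.6, -0.4, -0.6]
opening: 0.0427
grip_force: 0.0
327.04186254182764 105.96390293527595
227 5
```

View pics/end.png

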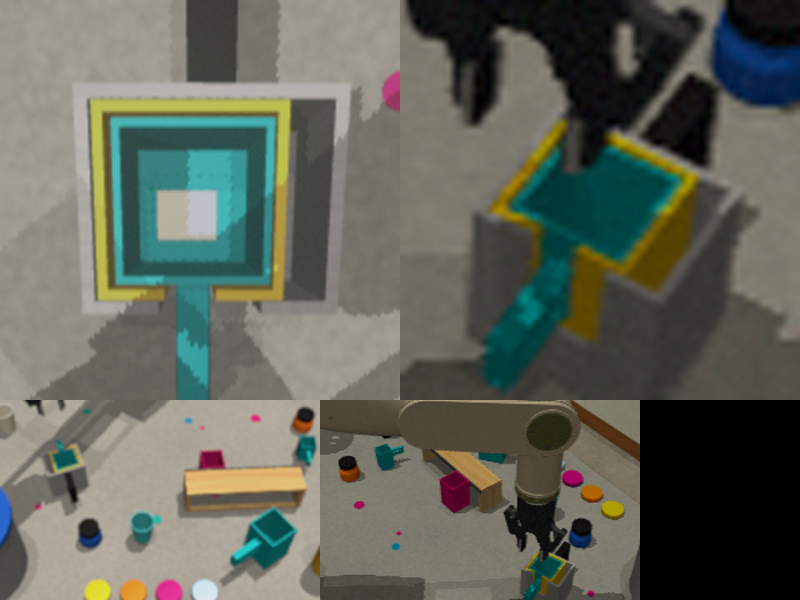

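The picture shows the jug fully nested in the sleeve, with its rim at (110–275, 115–285) just below the sleeve's top. Its handle is down in the slot at (195,300), opposite the pail's black handle. The pail is upright and the other things are untouched, so I'm handing in.

```bash
python3 -c "
from cell import *
print(finish_job())"
```

```text
the job is handed in; nothing more can be done
None
```

I took the teal jug out of the rack, stood it on the open bench and let go, then took it by its handle and lowered it fully home in the yellow sleeve, handle in the slot; the last pictures showed jug and pail standing free with nothing else visibly moved, and I handed the job in at about 20 s of the 72 s.

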